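Photometer reading through the third filter

TASK

Get the photometer ready and take a reading through its third filter: push the open lid shut over the cuvette, and push the filter lever along its slot to the third click to the right of its left-hand stop (left as the robot faces it), without running past it. Only then press the raised read key fully down with a fingertip, wait a moment and let it come up again. Push and press only: pick nothing up, and leave the cuvette in its well and the vial, bottles, jar, beaker and caps where they stand.

Things in the scene. Friction and masses are not known exactly. Their poses are not given: they have to be found in the camera images.
- photometer: bench filter photometer, fixed pale box, 220 mm deep (x), 340 wide (y), flat deck 85 mm above the table. Origin: centre of its underside; x points to its back, away from the robot, y to its left, z up; slightly turned. On the deck, mm: filter slot along y at x 0 on the left half, lid over the cuvette well centred at (0, -85), read key at (-76, -85). A lamp house 28 mm high lies behind the slot (x 58 to 106, y 40 to 160)
- filter (a joint): filter lever travel, m: 0 at the left stop (marked by a line), growing to the right (photometer -y) to 0.080. Clicks one to five lie 16 mm apart at 0.016, 0.032, 0.048, 0.064, 0.080 (small dots in front of the slot). Pushing it on takes 5 to 6 N, up to a hump half-way; then it snaps by itself into the next, ahead of the finger. Starts at the stop or the first click
- filter_top (a point): middle of the top of the filter lever's thumb piece: a black ribbed block 34 mm along x, 12 mm thick along the slot (y), from 6 to 28 mm above the deck; this point is 28 mm above the deck
- slot_stop (a point): point on the deck under the lever's middle when it is at the left-hand stop, at (0, 120, 85) mm in the photometer's axes
- lid (a joint): angle of the hood lid, rad: 0 shut on the deck, growing as it opens upward about its back edge, at most 1.80. Stiff: it stays at any angle and turns with about 2 N at its front edge. Starts open at 1.55 to 1.75, upright or leaning a little back, so it is pushed towards the front from behind its outer face, then down
- lid_hinge (a point): middle of the lid's hinge line, at (30, -85, 86) mm in the photometer's axes; the hinge runs along the photometer's y
- lid_edge (a point): middle of the upper front edge of the lid: the lid is a black hollow hood 60 mm long (x), 60 mm wide, 22 mm deep; shut, this point lies 60 mm in front of the hinge and 22 mm above it
- readkey (a joint): travel of the read key, m: 0 up, 0.005 fully down; sprung, 1 N to start and 4 N fully down; comes up again by itself
- readkey_top (a point): middle of the top of the read key: a grey bar key 26 mm (x) by 42 mm (y), the only raised key, standing 8 mm above the deck
- cuvette: stoppered cuvette, 12.5 mm square, 54 mm tall, standing loose in the well under the lid, 9 mm of it above the deck; origin: centre of its foot, 40 mm above the table. Stays in the well
- vial: small amber vial with a black cap, 22 mm across, 42 mm tall, standing loose on the photometer's deck at the back; origin: centre of its foot. Leave alone
- bottle_a: reagent bottle with a red cap, 86 mm across, 172 mm tall, on the table; origin: centre of its foot. Leave alone
- bottle_b: reagent bottle like bottle_a. Leave alone
- bottle_c: reagent bottle like bottle_a. Leave alone
- jar: glass jar with a white lid, 60 mm across, 75 mm tall; origin: centre of its foot. Leave alone
- beaker: glass beaker, 68 mm across, 85 mm tall; origin: centre of its foot. Leave alone
- cap_0: spare red bottle cap lying on the table, 45 mm across, 24 mm tall; origin: centre of its underside. Leave alone
- cap_1: spare red bottle cap like cap_0. Leave alone

How it is judged:
On the way, in this order (a step that is already met when the one before it is completed fails the run):
1. the lid is shut and the filter lever rests in the third click (value of joint lid below 0.06 rad and value of joint filter between 0.044 and 0.052 m), for 0.2 s.
2. the read key is pressed fully down, with the lid shut and the filter in place (all of step 1 and value of joint readkey above 0.004 m), for 0.1 s.
At the end, for the whole second after the job is handed in: lid shut (within 0.06 rad), filter lever at rest in the third click (0.048 m within 4 mm), read key up again (less than 1.5 mm down), cuvette in its well, bystanders within 30 mm of where they stood (all of step 1 and value of joint readkey below 0.0015 m and z of cuvette in the frame of photometer below 0.05 m and velocity of joint filter between -0.005 and 0.005 m/s and distance of each of vial, bottle_a, bottle_b, bottle_c, jar, beaker, cap_0, cap_1 from where it was at the start of the episode below 0.03 m); the robot touches nothing.
It fails at once if the filter lever runs past the third click into the fourth (value of joint filter above 0.058 m).
It fails at once if the read key is pressed before the lid is shut and the filter set (value of joint readkey above 0.003 m and not (value of joint lid below 0.1 rad and value of joint filter between 0.042 and 0.055 m)).
It fails at once if the cuvette is lifted out of its well (z of cuvette in the frame of photometer above 0.055 m).
It fails at once if a bystander is lifted or shifted by more than 30 mm or tipped over (distance of any of vial, bottle_a, bottle_b, bottle_c, jar, beaker, cap_0, cap_1 from where it was at the start of the episode above 0.03 m or angle between any of vial, bottle_a, bottle_b, bottle_c, jar, beaker, cap_0, cap_1's own z axis and vertical above 0.5 rad).
It also fails if it takes over 64 s, if anything falls off the work surface, if the arm or the gripper's body presses on something with over 40 N, if the wrist force passes 120 N, or if a joint passes its speed limit or range.

ROBOT

A 6-joint arm with a two-finger parallel gripper is mounted at the origin on the work surface. World frame = base frame: x ahead of the robot, y to its left, z up, the work surface at z = 0. Lengths are in m, angles in rad, forces in N, time in s.
With the tool pointing down it reaches from about 0.3 to 0.775 m from the base axis. Payload 14.6 kg.
Tool frame: the origin (TCP) lies at the very end of the fingers, on their centre line; the grasp point (between the pads) lies 19 mm behind it; y points along the fingers, x is the direction in which the jaws open and shut, and the axes are right-handed (so a half turn about y gives the same grasp; the last joint's range is limited). The gripper opens to 85 mm and grips with 20 to 120 N. Pads are 22 mm wide; open, the fingers measure 114 mm over their backs; the gripper's body (76 mm by 85 mm) begins 54 mm behind the grasp point. The pads swing forward as they close: fully open they stand 13 mm farther back than shut.
Start: joints at [-1.198, 0.3, 1.521, -0, 1.321, -0.067], TCP at [0.234, -0.498, 0.231] pointing down, gripper open.
Joint ranges: [-3.03, 3.03], [-0.79, 2.21], [0.23, 2.52], [-1.04, 4.18], [0, 3.07], [-2.55, 2.55]. Speed limits (rad/s): [2.22, 2.22, 2.57, 3.14, 3.14, 3.14].

INTERFACE

Orientations are given as a unit quaternion [x, y, z, w].
In Python, from station import monitor, optics, arm, finder gives the robot as it stands.
- The arm moves only by the tool jog_arm, never from a script. Its argument "plan" is text: rows parted by semicolons, each of 7 numbers parted by spaces: the shift along the world's x, y, z in m, then the turn, a rotation vector about the world's x, y, z in rad, then the opening, from 0 (shut) to 1 (fully open). A call has 1 to 8 rows; each row is the pose to reach, as a shift and turn from the pose measured when the call began; what a row does not reach only later rows make up. A row lasts 1/12 s, in which the tool goes at most 41.7 mm and 7.16 degrees, less where a joint would pass 70% of its speed; a pose out of reach is approached as far as the arm can. A call with a gripper value outside its range is refused whole. The fingers move at their own pace and stop on an object; "grip_force" is the grip in N (left out, the last holds). Time passes only in rows, so rows that repeat a pose let the fingers close. It gives the time, the measured TCP pose, the force and the opening at its end, in the units of the state.
- monitor.read_state(): the state, without advancing time (a new reading comes with each control period).
- optics.snapshot(name): name is "side" or "top"; returns the picture (480x640x3 uint8, blue, green, red); there is no depth.
- optics.camera_info(name): a dict with "camera_matrix" (3x3 intrinsics, pixels), "R" (3x3) and "t" (3): a world point X has camera coordinates R X + t. Camera axes: x right, y down, z forward; pixel columns grow to the right and rows downward; lengths in m; the calibration is good to about 2 mm. A picture is of the moment at which its call begins. camera_info takes no time and is no camera call.
- arm.close_job(): hands the job in, once; it reports no verdict.
Trained networks look in the newest picture that a camera, given by its name, has taken for a name from the list of things; names that differ only in an ending like _2 or _b are one class to them, and where a whole thing is asked for, a point or a joint stands for the part that bears it (a point fixed in the world has none). Each returns a list of dicts, best first, with "confidence" (0 to 1); they miss things now and then, are a little off and sometimes report something else, mostly with a low value. They report only what shows in the picture. A call takes as long as a camera call.
- finder.find_in(camera, query): "xyz" ([x, y, z] in m, in world coordinates, good to about 4 mm: the middle of the surface that is visible of it).
- finder.silhouettes(camera, query): "mask" (480x640 bool, what is visible of it).
- finder.mark_of(camera, query): "xyz" ([x, y, z] in m, in world coordinates, good to about 4 mm: a listed point, or the origin of a listed thing).
The state is a dict: "time_s": time; "joint_positions": joint angles; "dq": joint speeds; "tau": joint torques, N m; "eef_pos": TCP position; "tcp_rot": TCP orientation; "contact_force": force on the tool from outside, world axes, zero at the start; "ft_torque": the same for the moment, N m; "opening": opening from 0.0 (shut) to 1.0 (fully open).
Only numpy, scipy, OpenCV 4.12 (cv2) and the standard library are available. Lean on these libraries where they do the work, as an engineer would, in place of code of your own. Each camera call takes 0.05 s, during which the arm holds its last target.

## Working session

There is one attempt and no reset: what is moved stays moved. The work goes in short steps, Python scripts to look and compute and a tool call to move; the robot and the scene stay as the last step left them, time stands still between calls to the robot, and variables do not carry over. Pictures are saved under pics/ and viewed, and the job is handed in when it is done.

Besides the shell and the picture viewer there is one more tool, called after "Call:" by a JSON object that holds its "fn" and its "kwargs". jog_arm: Moves the arm, as the interface text tells. Its arguments: {"type":"object","properties":{"plan":{"type":"string"},"grip_force":{"type":"number"}},"required":["plan"]}

```bash
mkdir -p pics; ls; python3 - <<'E'
from station import monitor, optics, arm, finder
import cv2
for n in("side","top"):
    cv2.imwrite(f"pics/{n}0.png",optics.snapshot(n))
    for q in ["photometer","filter_top","slot_stop","lid_hinge","lid_edge","readkey_top","vial"]:
        r=finder.mark_of(n,q); print(n,q,[(x["xyz"],x["confidence"]) for x in r[:2]])
print(monitor.read_state())
for n in("side","top"): print(optics.camera_info(n))
E
```

```text
pics
side photometer [([0.4074, -0.4551, 0.0027], 0.73), ([0.5563, 0.0845, 0.0006], 0.68)]
side filter_top [([0.5519, 0.1887, 0.1164], 0.54), ([0.6455, 0.4185, 0.0004], 0.29)]
side slot_stop [([0.5506, 0.2093, 0.0858], 0.95), ([0.3489, 0.2925, 0.0024], 0.46)]
side lid_hinge [([0.5552, 0.088, 0.0041], 0.74), ([0.547, 0.2047, 0.0831], 0.69)]
side lid_edge [([0.3145, -0.1965, 0.0005], 0.67), ([0.6222, 0.0097, 0.1478], 0.57)]
side readkey_top [([0.4919, 0.0013, 0.0936], 0.69), ([0.4065, -0.4548, 0.0023], 0.26)]
side vial [([0.6453, 0.1159, 0.0819], 0.45)]
top photometer [([0.4049, -0.4584, 0.0018], 0.57)]
top filter_top [([0.5522, 0.1884, 0.1111], 0.44)]
top slot_stop [([0.5504, 0.2072, 0.0884], 0.61)]
top lid_hinge [([0.5991, 0.0075, 0.0913], 0.96)]
top lid_edge [([0.62, 0.0078, 0.1446], 0.66)]
top readkey_top [([0.4897, 0.0011, 0.0933], 0.66)]
top vial [([0.6468, 0.1205, 0.0876], 0.59)]
{'time_s': 0.8, 'joint_positions': array([-1.19754852e+00,  2.99906140e-01,  1.52095005e+00, -8.52493169e-06,
        1.32073030e+00, -6.66358145e-02]), 'dq': array([ 0.00158724, -0.0016085 , -0.0001326
[... 514 characters left out ...]
  , 323.55587931],
       [  0.        , 502.59502826, 245.49569838],
       [  0.        ,   0.        ,   1.        ]]), 'R': array([[-0.81790506, -0.57532591,  0.00560508],
       [-0.42894765,  0.60325764, -0.67237202],
       [ 0.38345174, -0.55234076, -0.74019217]]), 't': array([0.38981331, 0.29481103, 0.96029798])}
{'camera_matrix': array([[541.45532977,   0.        , 311.98532141],
       [  0.        , 541.45532977, 240.80447283],
       [  0.        ,   0.        ,   1.        ]]), 'R': array([[-0.0185522 , -0.99979895, -0.00760797],
       [-0.99721787,  0.01905269, -0.07206601],
       [ 0.07219648,  0.00624983, -0.99737085]]), 't': array([-0.01374699,  0.50193216,  1.57179448])}
```

View pics/side0.png

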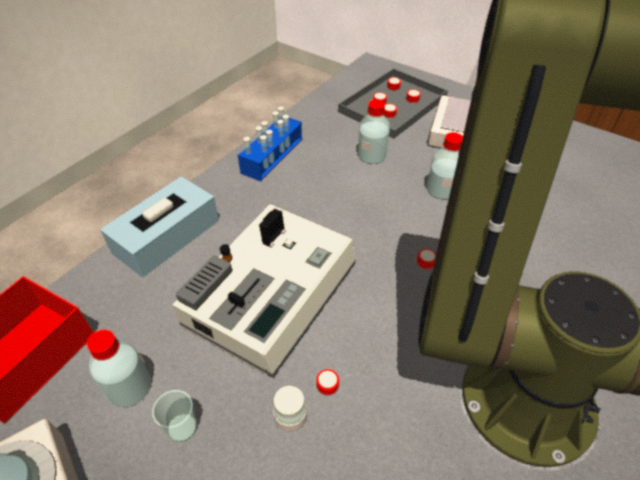

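View pics/top0.png

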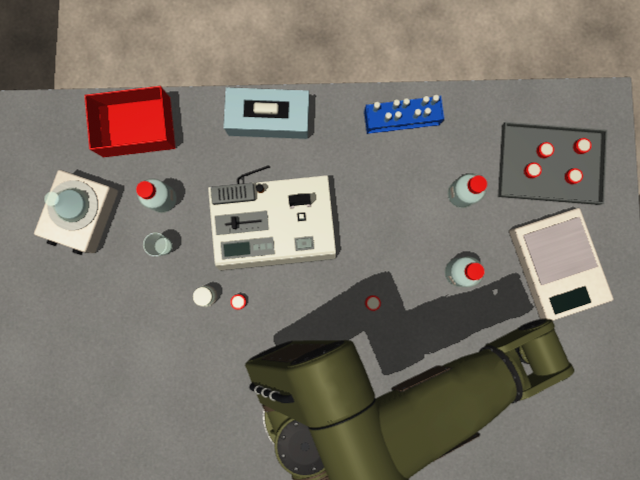

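```bash
cat > h.py <<'E'
from station import monitor, optics, arm, finder
import numpy as np, cv2
from scipy.spatial.transform import Rotation as R
def proj(n,X):
    c=optics.camera_info(n); p=c["R"]@np.asarray(X)+c["t"]; p=c["camera_matrix"]@p; return p[:2]/p[2]
def ray(n,uv,z):
    c=optics.camera_info(n); d=c["R"].T@np.linalg.inv(c["camera_matrix"])@[uv[0],uv[1],1]; o=-c["R"].T@c["t"]
    return o+d*(z-o[2])/d[2]
def crop(n,box,name,s=4):
    im=optics.snapshot(n); x0,y0,x1,y1=box
    cv2.imwrite("pics/"+name,cv2.resize(im[y0:y1,x0:x1],None,fx=s,fy=s,interpolation=cv2.INTER_CUBIC))
E
python3 - <<'E'
from h import *
crop("top",(200,155,345,275),"t1.png",5)
crop("side",(165,195,365,380),"s1.png",4)
s=monitor.read_state();M=R.from_quat(s["tcp_rot"]).as_matrix();print(M.round(3))
A=[];
loc=np.array([[0,.12],[-.076,-.085],[.03,-.085]]);W=np.array([[.5505,.208],[.4908,.0012],[.599,.0075]])
a=loc-loc.mean(0);b=W-W.mean(0)
yaw=np.arctan2((a[:,0]*b[:,1]-a[:,1]*b[:,0]).sum(),(a*b).sum());c,sn=np.cos(yaw),np.sin(yaw)
Rm=np.array([[c,-sn],[sn,c]]);o=W.mean(0)-Rm@loc.mean(0);print(yaw,o,W-(loc@Rm.T+o))
for p in [(-.11,.17),(-.11,-.17),(.11,-.17),(.11,.17),(0,.12),(0,.104)]: print(p,proj("top",[*(Rm@p+o),.085]),proj("side",[*(Rm@p+o),.085]))
E
```

```text
[[ 0.426  0.     0.905]
 [-0.905  0.     0.426]
 [ 0.    -1.     0.   ]]
0.07980014430515217 [0.56072261 0.09006926] [[-0.00065676 -0.00168738]
 [-0.00094029  0.00191861]
 [ 0.00159704 -0.00023123]]
(-0.11, 0.17) [214.66985251 263.69987267] [262.90169458 354.65450755]
(-0.11, -0.17) [335.18481715 251.77428929] [350.82219381 238.86930098]
(0.11, -0.17) [327.32873751 174.68556042] [269.68987461 204.27350454]
(0.11, 0.17) [208.0653407 186.495477 ] [172.28996867 304.62417266]
(0, 0.12) [228.97906436 223.1512582 ] [231.86386081 310.15471823]
(0, 0.104) [234.62036182 222.59282791] [236.7930574  304.45540868]
```

View pics/t1.png

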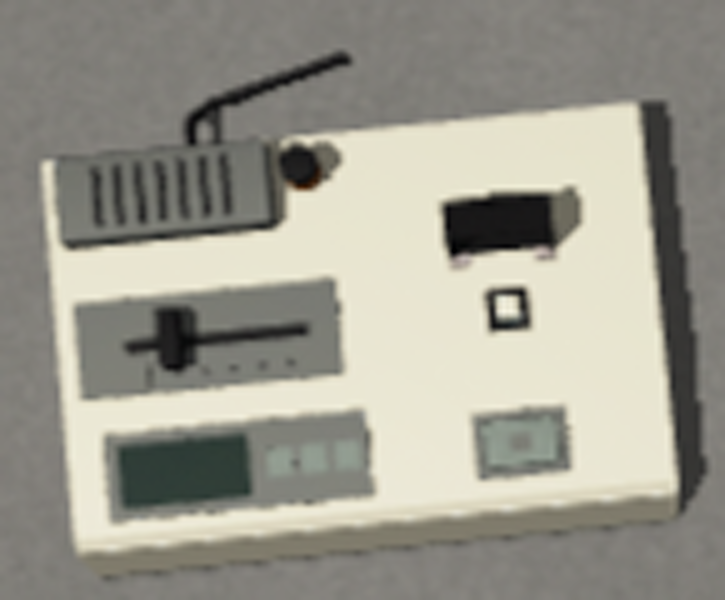

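View pics/s1.png

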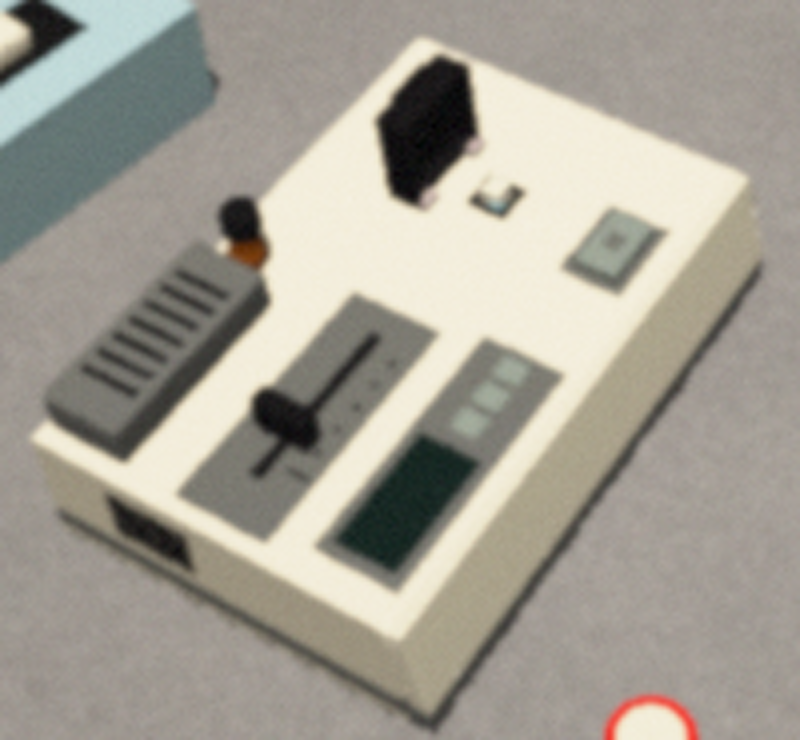

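Call:
{"fn": "jog_arm", "kwargs": {"plan": "0.01 0.02 0.035 0 0 0.1 0; 0.314 0.726 0.08 0 0 1.21 0; 0.314 0.726 0.08 0 0 1.21 0; 0.314 0.726 0.08 0 0 1.21 0; 0.314 0.726 0.08 0 0 1.21 0; 0.314 0.726 0.08 0 0 1.21 0; 0.314 0.726 0.08 0 0 1.21 0; 0.314 0.726 0.08 0 0 1.21 0", "grip_force": 60}}

```text
time_s: 1.57
eef_pos: [0.3595, -0.2083, 0.2837]
tcp_rot: [0.705, -0.053, 0.053, -0.705]
contact_force: [1.6, -0.3, 0.8]
opening: 0.002
```

Call:
{"fn": "jog_arm", "kwargs": {"plan": "0.1885 0.436 -0.02 0 0 0.229 0; 0.1885 0.436 -0.02 0 0 0.229 0; 0.1885 0.436 -0.02 0 0 0.229 0; 0.1885 0.436 -0.02 0 0 0.229 0; 0.1885 0.436 -0.02 0 0 0.229 0; 0.1885 0.436 -0.02 0 0 0.229 0; 0.1885 0.436 -0.02 0 0 0.229 0; 0.1885 0.436 -0.02 0 0 0.229 0"}}

```text
time_s: 2.23
eef_pos: [0.4915, 0.0979, 0.2697]
tcp_rot: [0.707, 0.028, -0.028, -0.706]
contact_force: [0.3, -0.4, 0.8]
opening: 0.001
```

Call:
{"fn": "jog_arm", "kwargs": {"plan": "0.0565 0.132 0 0 0 0 0; 0.0565 0.132 0 0 0 0 0; 0.0565 0.132 0 0 0 0 0; 0.0565 0.132 0 0 0 0 0; 0.0565 0.132 -0.04 0 0 0 0; 0.0565 0.132 -0.08 0 0 0 0; 0.0565 0.132 -0.12 0 0 0 0; 0.0565 0.132 -0.13 0 0 0 0"}}

```text
time_s: 2.9
eef_pos: [0.5455, 0.2292, 0.1335]
tcp_rot: [0.708, 0.025, -0.031, -0.706]
contact_force: [-0.5, -0.7, -0.7]
opening: 0.0
```

```bash
python3 - <<'E'
from h import *
s=monitor.read_state();print(s["eef_pos"],s["tcp_rot"],s["contact_force"],s["time_s"],R.from_quat(s["tcp_rot"]).as_matrix().round(3))
crop("side",(165,155,365,380),"s2.png",3.5)
crop("top",(180,135,345,275),"t2.png",4)
E
```

```text
[0.54547388 0.22919184 0.1334849 ] [ 0.70754872  0.02548624 -0.03058779 -0.70554209] [-0.51963843 -0.65637042 -0.6817967 ] 2.9 [[ 0.997 -0.007 -0.079]
 [ 0.079 -0.003  0.997]
 [-0.007 -1.    -0.003]]
```

View pics/s2.png

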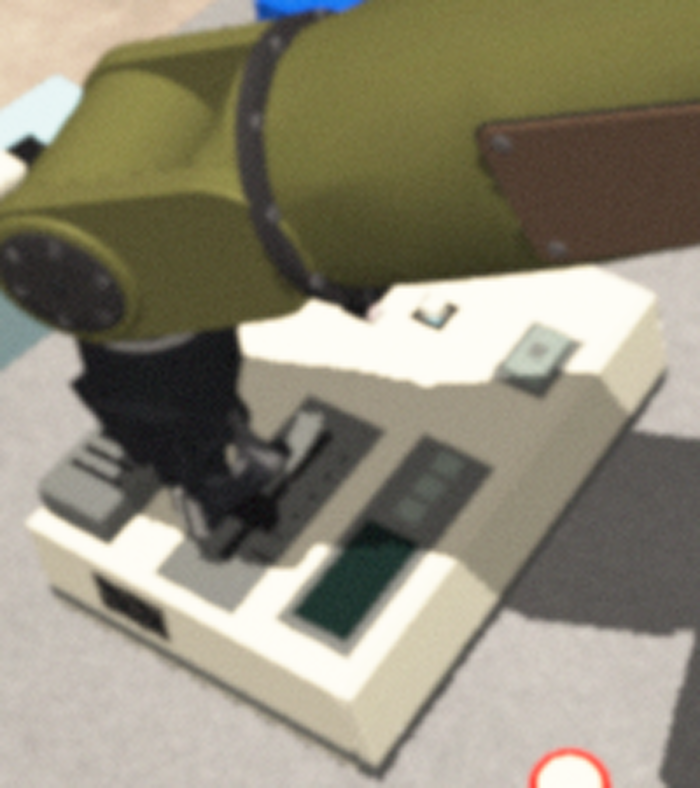

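Call:
{"fn": "jog_arm", "kwargs": {"plan": "0.001 0.001 -0.02 0 0 0 0; 0.001 0.001 -0.035 0 0 0 0; 0.001 0.001 -0.035 0 0 0 0; 0.001 0.001 -0.035 0 0 0 0; 0.001 0.001 -0.035 0 0 0 0"}}

```text
time_s: 3.42
eef_pos: [0.5495, 0.231, 0.1061]
tcp_rot: [0.707, 0.028, -0.028, -0.706]
contact_force: [1.1, 0.7, 0.3]
opening: 0.002
```

Call:
{"fn": "jog_arm", "kwargs": {"plan": "0.001 -0.004 0 0 0 0 0; 0.001 -0.008 0 0 0 0 0; 0.001 -0.012 0 0 0 0 0; 0.001 -0.012 0 0 0 0 0; 0.001 -0.012 0 0 0 0 0"}}

```text
time_s: 3.83
eef_pos: [0.5506, 0.2186, 0.1064]
tcp_rot: [0.707, 0.028, -0.027, -0.706]
contact_force: [0.1, 0.7, -0.2]
opening: 0.001
```

Call:
{"fn": "jog_arm", "kwargs": {"plan": "0 -0.002 -0.006 0 0 0 0; 0 -0.004 -0.006 0 0 0 0; 0 -0.006 -0.006 0 0 0 0; 0.0005 -0.008 -0.006 0 0 0 0; 0.0005 -0.008 -0.006 0 0 0 0"}}

```text
time_s: 4.25
eef_pos: [0.5512, 0.2103, 0.1004]
tcp_rot: [0.707, 0.028, -0.027, -0.706]
contact_force: [0.1, -0.5, 0.5]
opening: -0.001
```

Call:
{"fn": "jog_arm", "kwargs": {"plan": "0 -0.001 0 0 0 0 0; 0 -0.002 0 0 0 0 0; 0 -0.003 0 0 0 0 0; 0 -0.003 0 0 0 0 0"}}

```text
time_s: 4.58
eef_pos: [0.5513, 0.2079, 0.1005]
tcp_rot: [-0.706, -0.028, 0.027, 0.707]
contact_force: [1.0, 4.3, -0.7]
opening: -0.005
```

Call:
{"fn": "jog_arm", "kwargs": {"plan": "0 -0.001 0 0 0 0 0; 0 -0.002 0 0 0 0 0; 0 -0.003 0 0 0 0 0; 0.0005 -0.004 0 0 0 0 0; 0.0005 -0.005 0 0 0 0 0; 0.0005 -0.005 0 0 0 0 0"}}

```text
time_s: 5.08
eef_pos: [0.5516, 0.204, 0.1006]
tcp_rot: [-0.706, -0.029, 0.027, 0.708]
contact_force: [0.2, 8.0, -1.4]
opening: -0.0
```

Call:
{"fn": "jog_arm", "kwargs": {"plan": "0 -0.001 0 0 0 0 0; 0 -0.002 0 0 0 0 0; 0 -0.002 0 0 0 0 0"}}

```text
time_s: 5.33
eef_pos: [0.5517, 0.2029, 0.1006]
tcp_rot: [-0.705, -0.029, 0.027, 0.708]
contact_force: [2.4, 5.2, -2.7]
opening: -0.001
```

Call:
{"fn": "jog_arm", "kwargs": {"plan": "0 -0.001 0 0 0 0 0; 0 -0.002 0 0 0 0 0; 0 -0.002 0 0 0 0 0"}}

```text
time_s: 5.58
eef_pos: [0.5516, 0.2006, 0.1006]
tcp_rot: [-0.705, -0.029, 0.027, 0.708]
contact_force: [-1.0, 0.5, 0.8]
opening: 0.003
```

Call:
{"fn": "jog_arm", "kwargs": {"plan": "0.0002 -0.002 0 0 0 0 0; 0.0004 -0.004 0 0 0 0 0; 0.0005 -0.006 0 0 0 0 0; 0.0005 -0.007 0 0 0 0 0; 0.0005 -0.007 0 0 0 0 0"}}

```text
time_s: 6.0
eef_pos: [0.5522, 0.1934, 0.1006]
tcp_rot: [-0.705, -0.029, 0.027, 0.708]
contact_force: [1.7, 0.8, -0.0]
opening: 0.002
```

Call:
{"fn": "jog_arm", "kwargs": {"plan": "0 -0.001 0 0 0 0 0; 0 -0.002 0 0 0 0 0; 0 -0.003 0 0 0 0 0; 0.0005 -0.004 0 0 0 0 0; 0.0005 -0.005 0 0 0 0 0; 0.0005 -0.005 0 0 0 0 0"}}

```text
time_s: 6.5
eef_pos: [0.5526, 0.1892, 0.1007]
tcp_rot: [-0.705, -0.029, 0.027, 0.708]
contact_force: [-0.4, 4.5, -0.4]
opening: 0.005
```

Call:
{"fn": "jog_arm", "kwargs": {"plan": "0 -0.001 0 0 0 0 0; 0 -0.002 0 0 0 0 0; 0 -0.002 0 0 0 0 0"}}

```text
time_s: 6.75
eef_pos: [0.5526, 0.1881, 0.1007]
tcp_rot: [-0.704, -0.029, 0.027, 0.709]
contact_force: [0.9, 7.9, -1.9]
opening: 0.001
```

Call:
{"fn": "jog_arm", "kwargs": {"plan": "0 -0.001 0 0 0 0 0; 0 -0.002 0 0 0 0 0; 0 -0.002 0 0 0 0 0"}}

```text
time_s: 7.0
eef_pos: [0.5527, 0.1868, 0.1008]
tcp_rot: [-0.704, -0.03, 0.027, 0.709]
contact_force: [1.9, 4.5, -1.6]
opening: 0.002
```

Call:
{"fn": "jog_arm", "kwargs": {"plan": "0 -0.001 0 0 0 0 0; 0 -0.002 0 0 0 0 0; 0 -0.002 0 0 0 0 0"}}

```text
time_s: 7.25
eef_pos: [0.5526, 0.1845, 0.1007]
tcp_rot: [-0.704, -0.03, 0.027, 0.709]
contact_force: [0.5, 0.2, -0.2]
opening: -0.002
```

Call:
{"fn": "jog_arm", "kwargs": {"plan": "0 0.006 0 0 0 0 0; 0 0.008 0.02 0 0 0 0; 0 0.008 0.06 0 0 0 0; 0 0.008 0.1 0 0 0 0; 0.02 -0.02 0.12 0 0 0 0; 0.05 -0.05 0.12 0 0 0 0; 0.075 -0.08 0.12 0 0 0 0; 0.1 -0.11 0.12 0 0 0 0"}}

```text
time_s: 7.92
eef_pos: [0.6536, 0.0732, 0.2213]
tcp_rot: [-0.704, -0.03, 0.027, 0.709]
contact_force: [0.7, 0.0, 0.2]
opening: 0.001
```

```bash
python3 - <<'E'
from h import *
crop("side",(165,195,365,380),"s3.png",4)
r=finder.mark_of("side","filter_top"); print([(x["xyz"],x["confidence"]) for x in r[:2]])
o=np.array([.559,.0885]);y=.079;Rm=np.array([[np.cos(y),-np.sin(y)],[np.sin(y),np.cos(y)]])
for q in(.032,.048,.064):print(q,Rm@[0,.12-q]+o,[(proj("side",[*(Rm@[0,.12-q]+o),.113])-[165,195])*4])
E
```

```text
[([0.5536, 0.1588, 0.1175], 0.62)]
0.032 [0.55205523 0.17622554] [array([304.63442435, 381.19073056])]
0.048 [0.55331791 0.16027544] [array([324.06384103, 359.09900566])]
0.064 [0.5545806  0.14432534] [array([343.13553321, 337.41402232])]
```

View pics/s3.png

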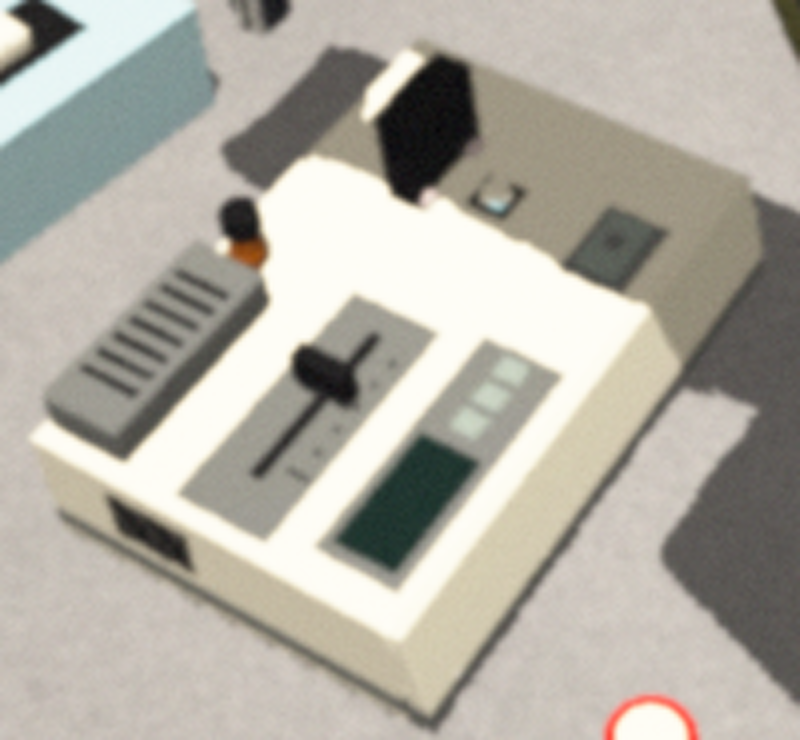

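Call:
{"fn": "jog_arm", "kwargs": {"plan": "0.021 -0.03 0 0 0 0 0; 0.021 -0.061 0 0 0 0 0; 0.021 -0.061 0 0 0 0 0; 0.021 -0.061 -0.03 0 0 0 0; 0.021 -0.061 -0.06 0 0 0 0; 0.021 -0.061 -0.09 0 0 0 0; 0.021 -0.061 -0.09 0 0 0 0"}}

```text
time_s: 8.6
eef_pos: [0.6728, 0.0099, 0.1233]
tcp_rot: [-0.704, -0.024, 0.029, 0.709]
contact_force: [-0.4, -0.1, -1.6]
opening: -0.002
```

Call:
{"fn": "jog_arm", "kwargs": {"plan": "-0.005 0 0 0 0 0 0; -0.01 0 0 0 0 0 0; -0.015 0 0 0 0 0 0; -0.02 0 0 0 0 0 0; -0.025 0 0 0 0 0 0; -0.025 0 0 0 0 0 0"}}

```text
time_s: 9.1
eef_pos: [0.6474, 0.01, 0.1245]
tcp_rot: [-0.704, -0.025, 0.028, 0.709]
contact_force: [0.2, 0.2, -0.4]
opening: 0.001
```

Call:
{"fn": "jog_arm", "kwargs": {"plan": "-0.004 0 0.006 0 0 0 0; -0.008 0 0.006 0 0 0 0; -0.012 0 0.006 0 0 0 0; -0.016 0 0.006 0 0 0 0; -0.016 0 0.006 0 0 0 0"}}

```text
time_s: 9.52
eef_pos: [0.6309, 0.01, 0.1307]
tcp_rot: [-0.704, -0.025, 0.028, 0.709]
contact_force: [0.1, 0.5, -0.1]
opening: 0.002
```

```bash
python3 - <<'E'
from h import *
crop("side",(165,155,365,335),"s4.png",4)
E
```

```text
(no output)
```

View pics/s4.png

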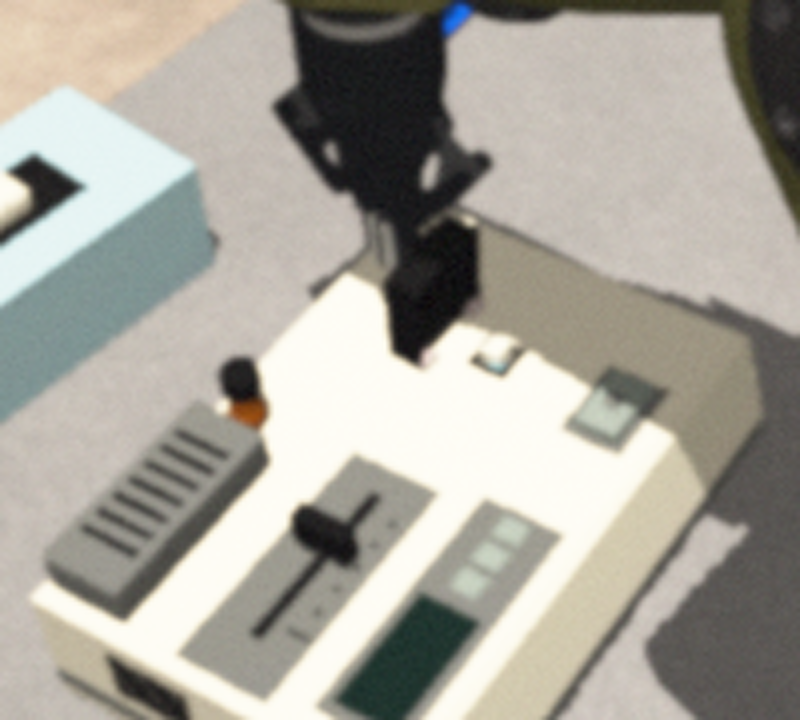

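Call:
{"fn": "jog_arm", "kwargs": {"plan": "-0.003 0 0 0 0 0 0; -0.006 0 0 0 0 0 0; -0.009 0 0 0 0 0 0; -0.012 0 0 0 0 0 0; -0.015 0 0 0 0 0 0; -0.015 0 0 0 0 0 0"}}

```text
time_s: 10.07
eef_pos: [0.6154, 0.01, 0.1305]
tcp_rot: [-0.704, -0.025, 0.029, 0.709]
contact_force: [0.2, 0.5, 0.3]
opening: -0.003
```

```bash
python3 - <<'E'
from h import *
crop("side",(205,155,325,275),"s5.png",5)
for q in["lid_edge","lid_hinge"]:
  r=finder.mark_of("side",q); print([(x["xyz"],x["confidence"]) for x in r[:2]])
E
```

```text
[([0.5981, 0.0072, 0.1532], 0.84), ([0.3292, 0.2009, 0.0001], 0.56)]
[([0.5995, 0.0077, 0.0831], 0.82)]
```

View pics/s5.png

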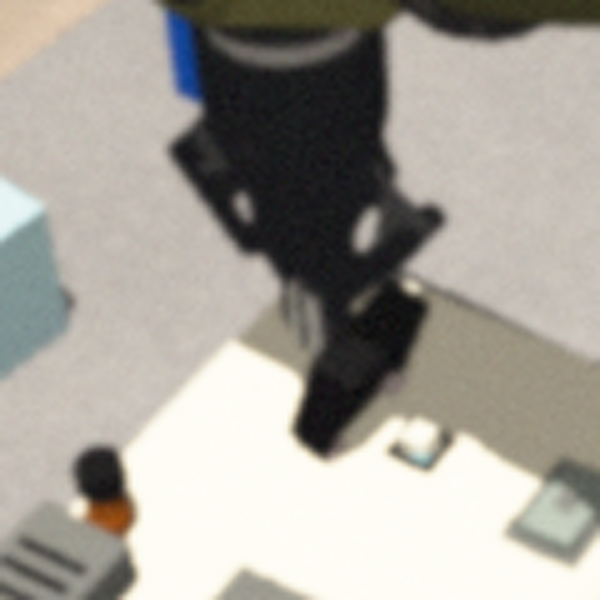

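Call:
{"fn": "jog_arm", "kwargs": {"plan": "-0.006 0 0.003 0 0 0 0; -0.011 -0.001 0.0045 0 0 0 0; -0.018 -0.001 0.004 0 0 0 0; -0.024 -0.002 0.003 0 0 0 0; -0.03 -0.002 0 0 0 0 0; -0.035 -0.003 -0.003 0 0 0 0; -0.035 -0.003 -0.003 0 0 0 0"}}

```text
time_s: 10.8
eef_pos: [0.5796, 0.0069, 0.1266]
tcp_rot: [-0.704, -0.024, 0.029, 0.709]
contact_force: [0.4, 0.1, -0.8]
opening: -0.0
```

```bash
python3 - <<'E'
from h import *
crop("side",(205,155,325,275),"s6.png",5)
for q in["lid_edge"]:
  r=finder.mark_of("side",q); print([(x["xyz"],x["confidence"]) for x in r[:2]])
E
```

```text
[([0.556, 0.0039, 0.1376], 0.91)]
```

View pics/s6.png

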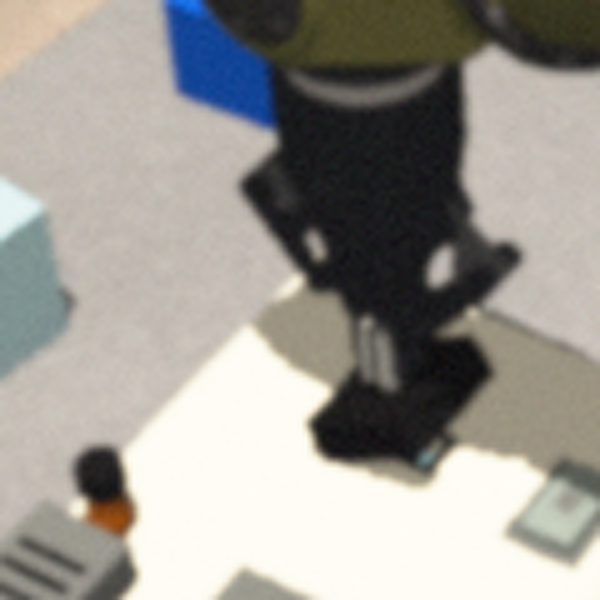

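Call:
{"fn": "jog_arm", "kwargs": {"plan": "-0.005 0 -0.003 0 0 0 0; -0.01 -0.001 -0.007 0 0 0 0; -0.014 -0.001 -0.011 0 0 0 0; -0.017 -0.001 -0.015 0 0 0 0; -0.018 -0.001 -0.017 0 0 0 0; -0.018 -0.001 -0.017 0 0 0 0"}}

```text
time_s: 11.4
eef_pos: [0.5619, 0.006, 0.1093]
tcp_rot: [-0.704, -0.024, 0.03, 0.709]
contact_force: [-0.1, 0.6, 0.4]
opening: -0.003
```

Call:
{"fn": "jog_arm", "kwargs": {"plan": "0 0 -0.001 0 0 0 0; 0 0 -0.002 0 0 0 0; 0 0 -0.002 0 0 0 0"}}

```text
time_s: 11.65
eef_pos: [0.562, 0.006, 0.108]
tcp_rot: [-0.704, -0.024, 0.029, 0.709]
contact_force: [-5.3, -0.1, 9.0]
opening: -0.002
```

Call:
{"fn": "jog_arm", "kwargs": {"plan": "0 0 -0.001 0 0 0 0; 0 0 -0.002 0 0 0 0; 0 0 -0.002 0 0 0 0"}}

```text
time_s: 11.9
eef_pos: [0.5621, 0.006, 0.1079]
tcp_rot: [-0.704, -0.024, 0.029, 0.709]
contact_force: [-11.1, 0.3, 21.0]
opening: -0.001
```

Call:
{"fn": "jog_arm", "kwargs": {"plan": "0 0 0.02 0 0 0 0; 0 0 0.05 0 0 0 0; -0.03 -0.01 0.07 0 0 0 0; -0.07 -0.01 0.07 0 0 0 0; -0.07 -0.008 0.07 0 0 0 0;  -0.07 -0.008 0.07 0 0 0 0"}}

```text
time_s: 12.4
eef_pos: [0.4911, -0.0018, 0.1783]
tcp_rot: [-0.704, -0.024, 0.029, 0.709]
contact_force: [0.3, -0.2, -0.3]
opening: -0.001
```

```bash
python3 - <<'E'
from h import *
crop("side",(165,155,365,335),"s7.png",4)
for q in["lid_edge","lid_hinge","filter_top","readkey_top"]:
  r=finder.mark_of("side",q); print(q,[(x["xyz"],x["confidence"]) for x in r[:2]])
o=np.array([.559,.0885]);y=.079;Rm=np.array([[np.cos(y),-np.sin(y)],[np.sin(y),np.cos(y)]])
print("key",Rm@[-.076,-.085]+o, "edge",Rm@[-.03,-.085]+o)
E
```

```text
lid_edge [([0.5339, 0.0035, 0.1093], 0.84)]
lid_hinge [([0.5971, 0.0063, 0.0852], 0.91), ([0.5361, 0.0027, 0.1096], 0.19)]
filter_top [([0.5517, 0.161, 0.1173], 0.56)]
readkey_top [([0.4934, 0.0013, 0.0981], 0.53)]
key [ 0.48994505 -0.00223265] edge [0.53580158 0.00139757]
```

View pics/s7.png

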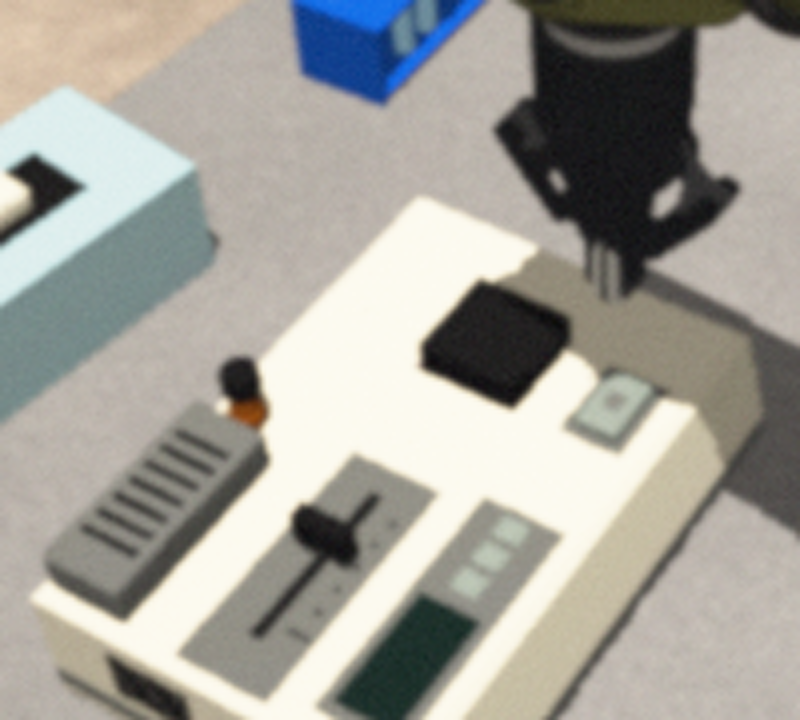

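Call:
{"fn": "jog_arm", "kwargs": {"plan": "-0.001 0 -0.03 0 0 0 0; -0.001 0 -0.06 0 0 0 0; -0.001 0 -0.078 0 0 0 0; -0.001 0 -0.08 0 0 0 0; -0.001 0 -0.08 0 0 0 0; -0.001 0 -0.08 0 0 0 0"}}

```text
time_s: 13.15
eef_pos: [0.4927, -0.0021, 0.0986]
tcp_rot: [-0.704, -0.024, 0.029, 0.709]
contact_force: [-1.2, 0.9, 1.0]
opening: -0.004
```

Call:
{"fn": "jog_arm", "kwargs": {"plan": "0 0 -0.002 0 0 0 0; 0 0 -0.004 0 0 0 0; 0 0 -0.006 0 0 0 0; 0 0 -0.007 0 0 0 0; 0 0 -0.007 0 0 0 0"}}

```text
time_s: 13.57
eef_pos: [0.4929, -0.0021, 0.0918]
tcp_rot: [-0.704, -0.025, 0.029, 0.709]
contact_force: [1.3, 0.2, 0.8]
opening: 0.002
```

Call:
{"fn": "jog_arm", "kwargs": {"plan": "0 0 -0.002 0 0 0 0; 0 0 -0.003 0 0 0 0; 0 0 -0.004 0 0 0 0; 0 0 -0.004 0 0 0 0; 0 0 -0.004 0 0 0 0"}}

```text
time_s: 13.98
eef_pos: [0.4931, -0.0021, 0.088]
tcp_rot: [-0.704, -0.025, 0.029, 0.709]
contact_force: [-1.8, 0.3, 5.5]
opening: -0.0
```

Call:
{"fn": "jog_arm", "kwargs": {"plan": "0 0 -0.001 0 0 0 0; 0 0 -0.002 0 0 0 0; 0 0 -0.002 0 0 0 0; 0 0 -0.002 0 0 0 0; 0 0 -0.002 0 0 0 0"}}

```text
time_s: 14.4
eef_pos: [0.4932, -0.0021, 0.0875]
tcp_rot: [-0.704, -0.025, 0.028, 0.709]
contact_force: [-10.2, 0.4, 24.0]
opening: 0.0
```

Fully bottomed (24 N, held about 0.4 s). Now up and clear.

Call:
{"fn": "jog_arm", "kwargs": {"plan": "0 0 0.01 0 0 0 0; 0 0 0.03 0 0 0 0; 0 0 0.07 0 0 0 0; 0 0 0.11 0 0 0 0; 0 -0.02 0.13 0 0 0 0; -0.02 -0.06 0.13 0 0 0 0; -0.04 -0.1 0.13 0 0 0 0; -0.04 -0.1 0.13 0 0 0 0"}}

```text
time_s: 15.07
eef_pos: [0.4512, -0.1057, 0.2177]
tcp_rot: [-0.704, -0.024, 0.028, 0.709]
contact_force: [0.3, 0.1, 0.5]
opening: -0.002
```

```bash
python3 - <<'E'
from h import *
crop("side",(165,155,365,335),"s8.png",4)
for q in["lid_edge","filter_top","readkey_top","vial"]:
  r=finder.mark_of("side",q); print(q,[(x["xyz"],x["confidence"]) for x in r[:2]])
cv2.imwrite("pics/top8.png",optics.snapshot("top"))
E
```

```text
lid_edge [([0.5365, 0.0007, 0.1136], 0.96)]
filter_top [([0.557, 0.1569, 0.1163], 0.43)]
readkey_top [([0.5478, 0.2059, 0.0839], 0.68), ([0.4937, 0.0021, 0.093], 0.61)]
vial [([0.6466, 0.1186, 0.0798], 0.73)]
```

View pics/s8.png

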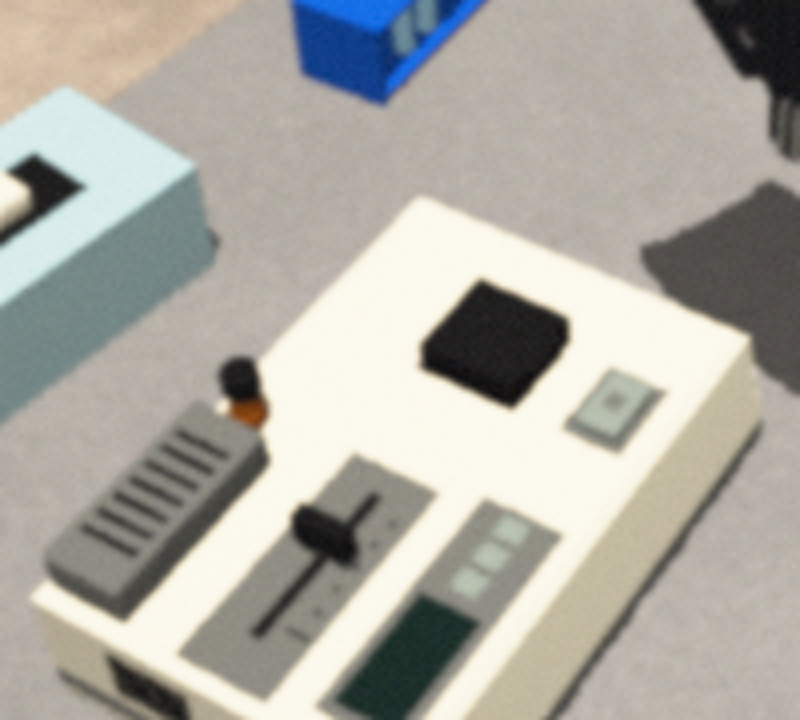

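View pics/top8.png

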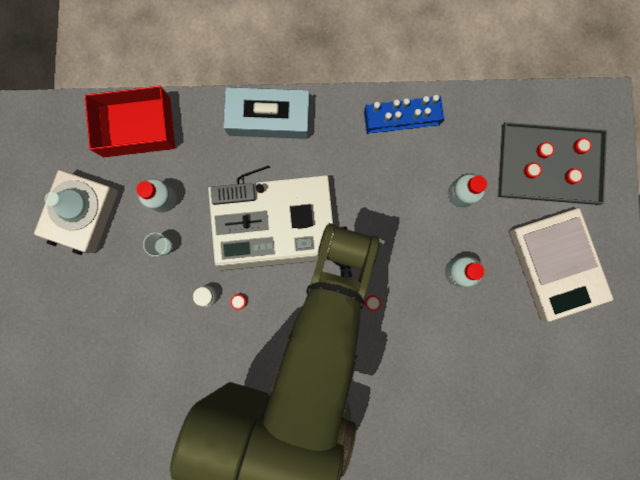

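```bash
python3 -c "
from station import arm
print(arm.close_job())"
```

```text
the job is handed in; nothing more can be done
None
```

I did the whole job and handed it in at about 15 s of the 64 s allowed; the hand-in gave no verdict.

- **Filter lever:** it started at the first click, so I pushed it two clicks to the right with the shut fingertips. Each snap showed as the push force dropping from about 5–8 N to zero. The pictures show it at the third dot. The finder put it at y 0.159 and 0.161 m, against 0.160 expected. In the last picture it read (0.557, 0.157) with low confidence (0.43), about 3 mm off, though the lever looks unmoved in that picture.
- **Lid:** I pushed it over from behind and then down until it met a hard stop at z 0.108 m, with 21 N on it. It looks shut in the pictures. The finder put its front edge at z 0.109 m, then 0.114 m in the last picture. I took the second reading as noise, since the lid looks the same in both pictures.
- **Read key:** I pressed it only after the lid and lever were set. It bottomed at 24 N with the fingertips about 5.5 mm below the key's rest height, for about 0.4 s. I then lifted clear. The key looks up again, and the finder put its top at z 0.093 m, its rest height. That was the finder's second choice; its first was a false hit near the slot.
- **Surroundings:** the vial, bottles, jar, beaker and caps look unmoved in the last top view. The arm ended clear of everything with about zero contact force. The cuvette is now under the lid, so I could not see it at the end.

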